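Close up the water tank

TASK

Close up the empty water tank: turn the tap lever a full quarter turn, against its stop, so that the tap is shut, and fit the loose sprung cap into the slanted filler neck. Squeeze the cap's two upright grips together, set it in until its flange lies flat on the rim all round, and let go so that its catches spring out under the rim. Do not knock over the small glass that stands by the spout.

Things in the scene. Friction and masses are not known exactly. Their poses are not given: they have to be found in the camera images.
- tank: Brushed-steel water tank on a black foot, a rounded box 110 (x) x 220 (y) x 160 mm (z), fixed to the table; origin at the centre of its underside, x towards its back, y to its left, z up; it stands turned up to 0.2 rad. The slanted neck rises from its top front edge in the left half; a brass tap pipe leaves its right end (-y) 100 mm above the table, with a lever on top.
- neck: Filler neck of the tank, a round steel tube of 124 mm outer diameter leaning 35 degrees from vertical towards the tank's front. Origin at the centre of the mouth, in the plane of the flat rim; z points out of the mouth, y is level (the tank's y), x back and up. The mouth is a round opening of 92 mm with a lip 6 mm deep; below the lip the bore widens to 114 mm, to a floor 30 mm below the mouth.
- cap: Loose round grey cap, 110 to 160 g, lying flat on the table, grips up. Origin at the centre of its underside, z up. A plug 82 to 86 mm in diameter, 18 mm deep (72 mm core in its lowest 9 mm), carries a flange of 114 mm diameter from z = 18 to 23 mm. Two upright squeeze grips stand on it; two catches stand out sideways below it. It may be fitted at any angle about the neck's axis.
- cap_seat (a point): Centre of the flange's underside, 18 mm above the cap's origin; it comes to the origin of the neck when the cap is seated.
- cap_grip (a point): Midway between the cap's two upright grips, 48 mm above the cap's origin; axes as the cap's. The grips are 36 mm wide (along x), 4 mm thick, and stand from z = 23 to 55 mm of the cap, outer faces at y = +30 and -30 mm at rest; squeezed to their stops they are 40 mm over their outer faces.
- tab_a (a joint): Inward travel (m) of the cap's +y grip and the catch that is one with it: 0 sprung out, 0.010 at its stop. Spring: 3 N at rest, 7 N at the stop. The catch, 24 mm wide, z = 1.5 to 7.5 mm of the cap, stands out to y = 51 mm at rest and must come in to 41 mm, the stop, to pass the mouth.
- tab_b (a joint): The same for the -y grip and catch: 0 sprung out, 0.010 at its stop.
- tap_lever (a joint): Angle (rad) of the tap's flat steel lever about its upright spindle: 0 in line with the pipe, pointing away from the tank (open); it grows clockwise seen from above; 1.571 across the pipe, pointing to the tank's front, at its hard stop (shut). Stays where it is left; friction about 0.1 N m.
- lever_axis (a point): Point on the lever's spindle axis, at mid thickness of the lever, about 132 mm above the table and 75 mm out from the tank's right end.
- lever_grip (a point): Point in the middle of the lever's bar, 60 mm from the spindle axis, a good place to take it. The bar is 16 mm wide, 10 mm thick and level, and its end is 82 mm from the spindle. Nothing stands over it.
- glass: Small clear glass, 49 mm in diameter and 62 mm high, loose, upright on the table under or near the tap's spout, below the lever. Origin at the centre of its underside.
There are look-alikes about, which are no part of the job. What is shaped like the cap but yellow is not meant.

How it is judged (in metres and radians):
At the end, for the whole second after the job is handed in: The tap lever is across the pipe, within 0.1 rad of its stop; the cap lies in the neck with its flange on the rim (within 2.5 mm along the neck, 6 mm across it, 0.06 rad of the neck's direction), both catches sprung out to within 3 mm of rest, the cap still (value of joint tap_lever above 1.47 rad and z of cap in the frame of neck between -0.0205 and -0.0155 m and x of cap in the frame of neck between -0.006 and 0.006 m and y of cap in the frame of neck between -0.006 and 0.006 m and angle between the z axis of cap and the z axis of neck, either way round below 0.06 rad and value of joint each of tab_a, tab_b below 0.003 m and linear speed of cap below 0.02 m/s); the robot touches nothing.
It fails at once if the small glass is knocked over (angle between glass's own z axis and vertical above 0.6 rad).
It also fails if it takes over 48 s, if anything falls off the work surface, if the arm or the gripper's body presses on something with over 40 N, if the wrist force passes 120 N, or if a joint passes its speed limit or range.

ROBOT

A 6-joint arm with a two-finger parallel gripper is mounted at the origin on the work surface; the furniture and walls round the work are solid. World frame = base frame: x ahead of the robot, y to its left, z up, the work surface at z = 0. Lengths are in m, angles in degrees, forces in N, time in s.
With the tool pointing down it reaches from about 0.4 to 0.825 m from the base axis. Payload 7 kg.
Tool frame: the origin (TCP) lies at the very end of the fingers, on their centre line; the grasp point (between the pads) lies 19 mm behind it; z points along the fingers, y is the direction in which the jaws open and shut (so a half turn about z gives the same grasp; the last joint's range is limited). The gripper opens to 88 mm and grips with 3 to 60 N. Pads are 19 mm wide; open, the fingers measure 130 mm over their backs; the gripper's body (78 mm by 193 mm) begins 47 mm behind the grasp point.
Start: joints at [-56.201, 20.546, 0.682, 0, -70.136, -16.507], TCP at [0.201, -0.644, 0.227] pointing down, gripper open.
Joint ranges: [-176.03, 176.03], [-82.01, 121.73], [-58.28, 71.71], [-173.87, 95.51], [-174.79, -0.11], [-173.66, 173.66]. Speed limits (degrees/s): [136.94, 136.94, 172.46, 180, 180, 180].

INTERFACE

Orientations are given as [roll, pitch, yaw] about the fixed x, y, z axes, in that order (R = Rz(yaw) Ry(pitch) Rx(roll)).
In Python, from plant import ctrl gives the robot as it stands.
- The arm moves only by the tool move_arm, never from a script. Its argument "increments" is a list of rows, each a list of 2 entries, a list of its own where there are three numbers: the shift along the world's x, y, z in mm, then the turn about the world's z in rad. A call has exactly 8 rows; each row shifts and turns the pose as measured when the row begins; what a row does not reach is not made up. A row lasts 1/10 s, in which the tool goes at most 50 mm and 8.59 degrees, less where a joint would pass 70% of its speed; a pose out of reach is approached as far as the arm can. A call with a gripper value outside its range is refused whole. "jaw" is the gripper command: -1 is shut, 1 is fully open, values between are in proportion, set as the call begins (left out, the last holds). The fingers move at their own pace and stop on an object; the grip force is fixed at half the most. Time passes only in rows, so rows that do not move let the fingers close, or fill a call up. It gives the time, the measured TCP pose, the force and the opening at its end, in the units of the state.
- ctrl.get_obs(): the state, without advancing time (a new reading comes with each control period).
- ctrl.snapshot(name): name is "scene" or "top"; returns a dict with "color" (420x560x3 uint8, red, green, blue), "fx", "fy", "cx", "cy" (pixels), "R" (3x3) and "t" (3): a world point X has camera coordinates R X + t. Camera axes: x right, y down, z forward; pixel columns grow to the right and rows downward; lengths in m; the calibration is good to about 2 mm. A picture is of the moment at which its call begins. There is no depth.
- ctrl.close_job(): hands the job in, once; it reports no verdict.
The state is a dict: "clock": time; "joint_pos": joint angles; "qvel": joint speeds; "tau": joint torques, N m; "tool_pos": TCP position; "orientation": TCP orientation; "force": force on the tool from outside, world axes, zero at the start; "moment": the same for the moment, N m; "opening": finger opening in m.
Only numpy, scipy, OpenCV 4.12 (cv2) and the standard library are available. Lean on these libraries where they do the work, as an engineer would, in place of code of your own. Each camera call takes 0.05 s, during which the arm holds its last target.

## Working session

There is one attempt and no reset: what is moved stays moved. The work goes in short steps, Python scripts to look and compute and a tool call to move; the robot and the scene stay as the last step left them, time stands still between calls to the robot, and variables do not carry over. Pictures are saved under pics/ and viewed, and the job is handed in when it is done.

Besides the shell and the picture viewer there is one more tool, called after "Emit:" as name(argument=value, ...) on one line, values as JSON. move_arm: Moves the arm, as the interface text tells. Its arguments: {"type":"object","properties":{"increments":{"type":"array","items":{"type":"array"}},"jaw":{"type":"number"}},"required":["increments"]}

```bash
ls -la; mkdir -p pics; cat > h.py <<'E'
import numpy as np, cv2, pickle
def load(f): return pickle.load(open(f,'rb'))
def proj(s,X):
    c=s['R']@np.array(X,float)+s['t']; return np.array([s['fx']*c[0]/c[2]+s['cx'], s['fy']*c[1]/c[2]+s['cy']])
def ray(s,u,v):
    R=np.array(s['R']); d=R.T@np.array([(u-s['cx'])/s['fx'],(v-s['cy'])/s['fy'],1.]); return -R.T@np.array(s['t']), d/np.linalg.norm(d)
def onz(s,u,v,z):
    o,d=ray(s,u,v); return o+d*(z-o[2])/d[2]
def tri(s1,p1,s2,p2):
    o1,d1=ray(s1,*p1);o2,d2=ray(s2,*p2)
    a=np.linalg.lstsq(np.c_[d1,-d2],o2-o1,rcond=None)[0]
    A=o1+d1*a[0];B=o2+d2*a[1]; return (A+B)/2,np.linalg.norm(A-B)
def snap(n,views=('scene','top')):
    from plant import ctrl
    o={}
    for v in views:
        s=ctrl.snapshot(v); s={k:np.array(x) if isinstance(x,(list,np.ndarray)) else x for k,x in s.items()}
        o[v]=s; cv2.imwrite(f'pics/{n}_{v}.png',s['color'][:,:,::-1])
    pickle.dump(o,open(f'pics/{n}.pkl','wb')); return o
E
python3 - <<'E'
from h import *
o=snap('a')
for v,s in o.items():
    print(v,s['fx'],s['cx'],s['cy'],'cam',(-s['R'].T@s['t']).round(3),'fwd',s['R'][2].round(3))
from plant import ctrl
print(ctrl.get_obs())
E
```

```text
total 12
drwxr-xr-x  3 agent agent 4096 Dec  7 06:08 .
drwxr-xr-x 23 root  root  4096 Dec  7 06:08 ..
drwxr-xr-x  2 agent agent 4096 Dec  7 06:08 pics
scene 465.32129202044354 283.70066771401963 206.2231369273059 cam [-0.029 -0.638  0.517] fwd [ 0.657  0.621 -0.428]
top 391.09285755397025 280.09078030786526 211.71520624784858 cam [ 0.486 -0.093  0.985] fwd [ 0.109  0.026 -0.994]
{'clock': 0.1, 'joint_pos': array([-5.62008456e+01,  2.05884410e+01,  6.38771389e-01, -1.87272199e-02,
       -7.01348939e+01, -1.65048933e+01]), 'qvel': array([-0.05171118, -0.13738948,  0.08995872,  0.04111891,  0.00782646,
        0.04321139]), 'tau': array([-2.38335007e-03, -5.84163237e+01,  2.93752205e+01,  7.01561719e+00,
        1.01577325e-02, -6.38546658e-05]), 'tool_pos': array([ 0.20049156, -0.64407966,  0.22569881]), 'orientation': array([ 1.79913919e+02, -7.14640532e-03, -1.62712110e+02]), 'force': array([ 0.89711325, -1.06943905, -0.79498705]), 'moment': array([-0.04788003, -0.02636469, -0.00497791]), 'opening': 0.08762572200003281}
```

```bash
python3 -c "
import cv2
for v in('scene','top'):
    i=cv2.imread(f'pics/a_{v}.png'); cv2.imwrite(f'pics/a2_{v}.png',cv2.resize(i,(800,600),interpolation=cv2.INTER_CUBIC))"
```

```text
(no output)
```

View pics/a2_scene.png

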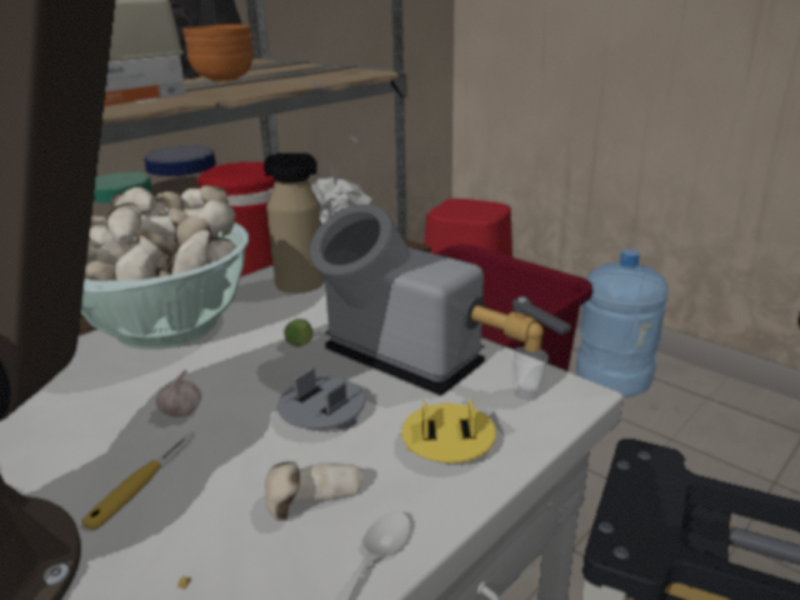

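View pics/a2_top.png

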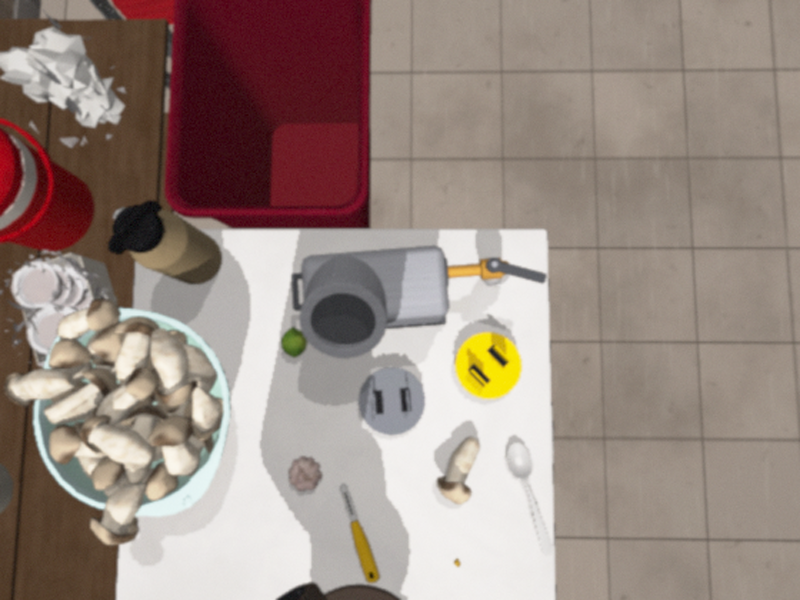

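```bash
python3 -c "
import cv2
i=cv2.imread('pics/a_top.png'); c=i[160:320,195:395]; cv2.imwrite('pics/c_top.png',cv2.resize(c,None,fx=4,fy=3.75 if 0 else 4,interpolation=cv2.INTER_CUBIC)[:600])
cv2.imwrite('pics/c_top.png',cv2.resize(i[165:310,200:390],None,fx=4,fy=4,interpolation=cv2.INTER_CUBIC))
i=cv2.imread('pics/a_scene.png'); cv2.imwrite('pics/c_scene.png',cv2.resize(i[140:310,190:410],None,fx=3.5,fy=3.5,interpolation=cv2.INTER_CUBIC))"
```

```text
(no output)
```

View pics/c_top.png

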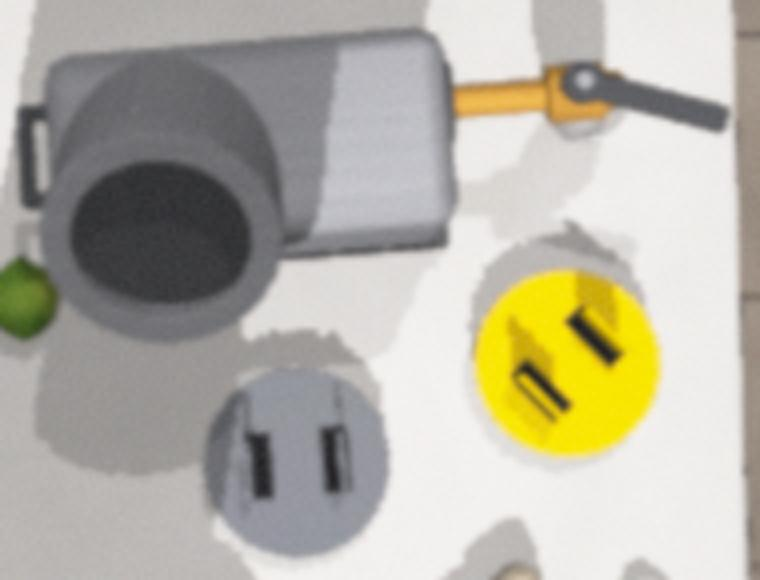

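View pics/c_scene.png

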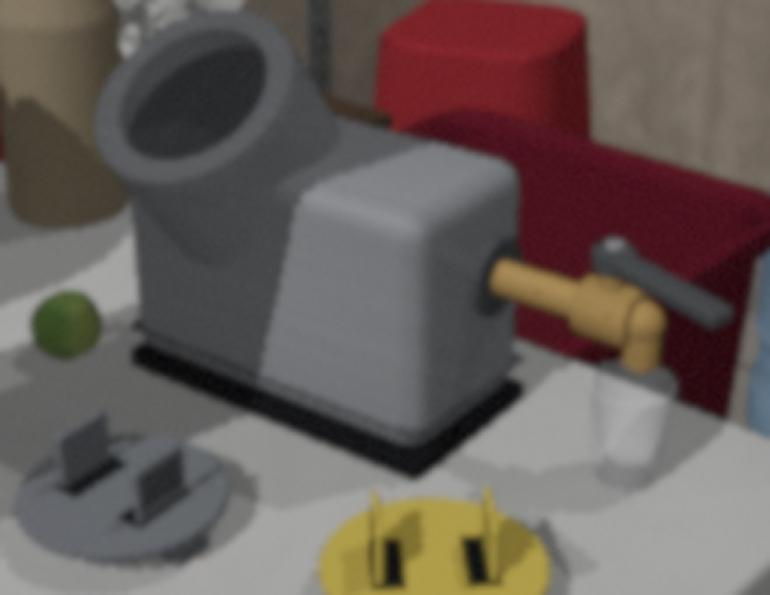

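```bash
cat > m.py <<'E'
from h import *
o=load('pics/a.pkl'); S,T=o['scene'],o['top']
def comp(mask,seed):
    mask=cv2.morphologyEx(mask.astype(np.uint8),cv2.MORPH_OPEN,np.ones((3,3)))
    n,l=cv2.connectedComponents(mask); k=l[int(seed[1]),int(seed[0])]; m=(l==k).astype(np.uint8)
    c=max(cv2.findContours(m,cv2.RETR_EXTERNAL,cv2.CHAIN_APPROX_NONE)[0],key=len); return m,c,k
def C(s): return cv2.GaussianBlur(s['color'],(3,3),0).astype(int)
gt=C(T).sum(2)/3; gs=C(S).sum(2)/3
def ct(x,y): return np.array([200+x/4,165+y/4])
def cs(x,y): return np.array([190+x/3.5,140+y/3.5])
print('mouth/rim/grey levels', [gt[int(v),int(u)] for u,v in [ct(160,230),ct(60,240),ct(295,400)]],[gs[int(v),int(u)] for u,v in [cs(200,100),cs(120,100),cs(110,530)]])
res={}
for n,g,s,seed in (('top',gt,T,ct(160,210)),('scene',gs,S,cs(220,75))):
    rim=gt[int(ct(60,240)[1]),int(ct(60,240)[0])] if n=='top' else gs[int(cs(120,100)[1]),int(cs(120,100)[0])]
    d=g[int(seed[1]),int(seed[0])]; 
    m,c,k=comp(g<(rim+d)/2,seed); e=cv2.fitEllipse(cv2.convexHull(c)); print(n,'mouth',k,m.sum(),e); res[n]=e[0]
P,err=tri(T,res['top'],S,res['scene']); print('neck centre',P.round(4),err)
# cap flange
b=C(T); 
E
python3 m.py
```

```text
mouth/rim/grey levels [np.float64(60.0), np.float64(110.0), np.float64(152.0)] [np.float64(42.0), np.float64(82.66666666666667), np.float64(99.33333333333333)]
top mouth 3 1272 ((239.80662536621094, 222.98898315429688), (35.49663543701172, 45.197776794433594), 95.81861877441406)
scene mouth 7 877 ((246.1893310546875, 168.3699951171875), (24.765819549560547, 45.37543487548828), 54.64626693725586)
neck centre [0.5498 0.0096 0.1922] 0.0015639975060630388
```

```bash
cat >> m.py <<'E'
def l(s,p,z): return onz(s,*p,z)
# tank yaw from edges in top view
for nm,a,bb,z in (('base front',ct(288,256),ct(445,244),.012),('top back',ct(70,56),ct(420,32),.16),('pipe top',ct(456,88),ct(545,80),.108),('pipe bot',ct(456,117),ct(545,110),.1)):
    A,B=l(T,a,z),l(T,bb,z); d=A-B; print(nm,A.round(4),B.round(4),'yaw of y axis -90:',np.degrees(np.arctan2(-d[0],d[1])).round(2))
A=l(T,ct(583,82),.137);B=l(T,ct(722,118),.137);print('lever axis,tip top',A,B,np.linalg.norm(A-B))
print('axis tri',tri(T,ct(583,82),S,cs(614,245)),'tip',tri(T,ct(722,118),S,cs(722,312)))
d=B-A; print('lever dir deg',np.degrees(np.arctan2(d[1],d[0])))
print('cap top',l(T,ct(296.5,462),.022),'scene',l(S,cs(122,495),.021))
print('slots',l(T,ct(260,464),.023),l(T,ct(336,458),.023))
s1=[l(T,ct(*p),.023) for p in [(249,434),(257,497),(271,434),(272,495),(323,428),(328,490),(345,427),(350,489)]]
for i in range(0,8,2):
    d=s1[i]-s1[i+1];print(np.degrees(np.arctan2(d[1],d[0])),np.linalg.norm(d))
print('glass',l(S,cs(625,475),0.0))
E
python3 m.py
```

```text
mouth/rim/grey levels [np.float64(60.0), np.float64(110.0), np.float64(152.0)] [np.float64(42.0), np.float64(82.66666666666667), np.float64(99.33333333333333)]
top mouth 3 1272 ((239.80662536621094, 222.98898315429688), (35.49663543701172, 45.197776794433594), 95.81861877441406)
scene mouth 7 877 ((246.1893310546875, 168.3699951171875), (24.765819549560547, 45.37543487548828), 54.64626693725586)
neck centre [0.5498 0.0096 0.1922] 0.0015639975060630388
base front [ 0.5489 -0.0473  0.012 ] [ 0.5567 -0.1451  0.012 ] yaw of y axis -90: 4.54
top back [0.6466 0.0639 0.16  ] [ 0.6596 -0.1242  0.16  ] yaw of y axis -90: 3.95
pipe top [ 0.6383 -0.1465  0.108 ] [ 0.6429 -0.1968  0.108 ] yaw of y axis -90: 5.22
pipe bot [ 0.6229 -0.1469  0.1   ] [ 0.627  -0.1976  0.1   ] yaw of y axis -90: 4.59
lever axis,tip top [ 0.63659016 -0.21407686  0.137     ] [ 0.61672719 -0.28921508  0.137     ] 0.07771929831578245
axis tri (array([ 0.63721905, -0.21498482,  0.13874926]), np.float64(0.002912598759716526)) tip (array([ 0.61827035, -0.29140619,  0.13290679]), np.float64(0.0029671430784556003))
lever dir deg -104.8075490567106
cap top [ 0.4228573  -0.05384126  0.022     ] scene [ 0.42120456 -0.05768737  0.021     ]
slots [ 0.42158309 -0.03169127  0.023     ] [ 0.4254708 -0.0778692  0.023    ]
7.876250721088355 0.03810662810558847
1.414349928361724 0.03658050343412044
4.917844222050501 0.03728788350241705
4.828555191599186 0.037275313031246746
glass [ 0.6397837  -0.23145094  0.        ]
```

Emit:
move_arm(increments=[[[20,15,0],-0.02],[[36,28,0],-0.03],[[36,28,0],-0.03],[[36,28,0],-0.03],[[36,28,0],-0.03],[[36,28,0],-0.03],[[36,28,0],-0.03],[[36,28,0],-0.02]], jaw=-1)

```text
clock: 0.9
tool_pos: [0.4747, -0.4261, 0.2213]
orientation: [179.6, -0.2, -176.4]
force: [0.2, -0.3, 0.1]
opening: 0.0293
```

Emit:
move_arm(increments=[[[36,26,0],0.01],[[36,26,0],0.0],[[36,26,0],0],[[36,26,-10],0],[[30,22,-20],0],[[14,8,-25],0],[[2,0,-20],0],[[0,0,-5],0]])

```text
clock: 1.7
tool_pos: [0.6759, -0.2785, 0.1357]
orientation: [179.5, -0.3, -175.4]
force: [-0.5, -0.8, 0.6]
opening: 0.0003
```

```bash
python3 - <<'E'
from h import *
from plant import ctrl
o=snap('b')
ob=ctrl.get_obs(); print(ob['tool_pos'].round(4),ob['orientation'].round(2),ob['opening'],ob['force'].round(1))
p=ob['tool_pos']
for v,s in o.items():
    u=proj(s,p); i=s['color'][:,:,::-1].copy(); cv2.circle(i,tuple(int(x) for x in u),2,(0,0,255),-1)
    x,y=int(min(max(u[0]-80,0),400)),int(min(max(u[1]-60,0),300)); cv2.imwrite(f'pics/b2_{v}.png',cv2.resize(i[y:y+120,x:x+160],None,fx=4,fy=4,interpolation=cv2.INTER_CUBIC))
a=cv2.imread('pics/b2_scene.png');b=cv2.imread('pics/b2_top.png'); cv2.imwrite('pics/b3.png',cv2.resize(np.hstack([a,b]),(800,300)))
A=np.array([.637,-.2145])
for f in (-105,-115,-125,-135,-145,-155,-165,-175.5,-178):
    r=np.radians(f);c=A+.05*np.array([np.cos(r),np.sin(r)])+.008*np.array([-np.sin(r),np.cos(r)])+[.0095,-.021]; print(f,c.round(4))
E
```

```text
[ 0.676  -0.2795  0.1377] [ 179.53   -0.25 -175.45] 0.000253288213937574 [0.4 0.1 0.3]
-105 [ 0.6413 -0.2859]
-115 [ 0.6326 -0.2842]
-125 [ 0.6244 -0.281 ]
-135 [ 0.6168 -0.2765]
-145 [ 0.6101 -0.2707]
-155 [ 0.6046 -0.2639]
-165 [ 0.6003 -0.2562]
-175.5 [ 0.5973 -0.2474]
-178 [ 0.5968 -0.2452]
```

View pics/b3.png

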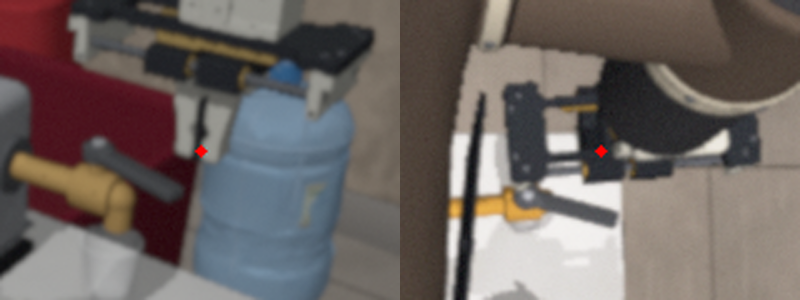

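Emit:
move_arm(increments=[[[-10,-7,-13],0],[[-12,0,0],0],[[-12,0,0],0],[[-9,2,0],0],[[-8,3,0],0],[[-8,5,0],0],[[-7,6,0],0],[[-6,7,0],0]])

```text
clock: 2.6
tool_pos: [0.6022, -0.2662, 0.1344]
orientation: [179.9, 0.5, -175.6]
force: [0.7, -2.3, 0.2]
opening: 0.0003
```

Emit:
move_arm(increments=[[[-2,2,-8],0],[[-3,6,-2],0],[[-2,6,0],0],[[-1,5,0],0],[[0,4,0],0],[[0,4,0],0],[[0,4,0],0],[[0,0,0],0]])

```text
clock: 3.4
tool_pos: [0.5915, -0.2421, 0.1254]
orientation: [-179.2, 0.2, -175.5]
force: [-0.5, 1.2, 0.0]
opening: 0.0004
```

```bash
cat > look.py <<'E'
import sys
from h import *
from plant import ctrl
n=sys.argv[1]; r=float(sys.argv[2]) if len(sys.argv)>2 else 80
o=snap(n); ob=ctrl.get_obs(); print(ob['clock'],ob['tool_pos'].round(4),ob['orientation'].round(2),ob['opening'],ob['force'].round(1),ob['moment'].round(2))
p=ob['tool_pos']; L=[]
for v,s in o.items():
    u=proj(s,p); i=s['color'][:,:,::-1].copy()
    h=int(r*.75);w=int(r); x,y=int(min(max(u[0]-w,0),560-2*w)),int(min(max(u[1]-h,0),420-2*h)); print(v,'crop origin',x,y,'scale',400/(2*w))
    L.append(cv2.resize(i[y:y+2*h,x:x+2*w],(400,300),interpolation=cv2.INTER_CUBIC))
cv2.imwrite(f'pics/{n}_z.png',cv2.resize(np.hstack(L),(800,300)))
E
python3 look.py c
```

```text
3.5 [ 0.5914 -0.2414  0.1254] [-179.3     0.23 -175.46] 0.00043479969492637825 [-0.5 -9.4 -3.5] [-3.36 -0.06  0.03]
scene crop origin 282 169 scale 2.5
top crop origin 277 146 scale 2.5
```

View pics/c_z.png

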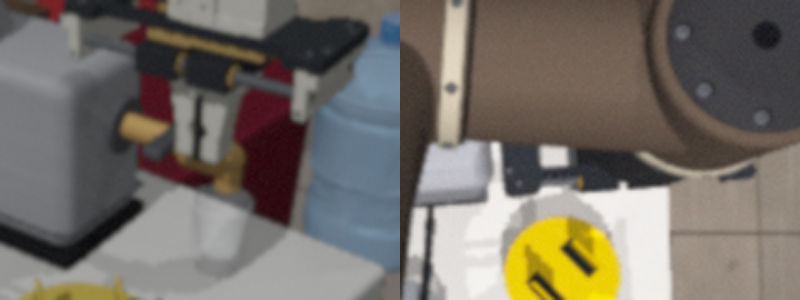

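Emit:
move_arm(increments=[[[0,-10,0],0],[[0,-12,10],0],[[0,0,40],0],[[-20,0,40],0],[[-40,25,0],0],[[-35,35,0],0],[[-30,40,0],0],[[-25,40,0],0]], jaw=1)

```text
clock: 4.3
tool_pos: [0.4402, -0.1244, 0.2192]
orientation: [-179.6, 0.2, -175.8]
force: [-0.1, 2.0, 0.9]
opening: 0.0587
```

```bash
python3 look.py d 100; python3 -c "
import cv2
i=cv2.imread('pics/d_scene.png'); cv2.imwrite('pics/d4.png',cv2.resize(i[150:310,200:420],None,fx=3.5,fy=3.5,interpolation=cv2.INTER_CUBIC))"
```

```text
4.4 [ 0.4392 -0.1222  0.22  ] [-179.65    0.32 -175.49] 0.06718325723212173 [ 1.4 -0.4  1.1] [-0.03 -0.18 -0.07]
scene crop origin 150 114 scale 2.0
top crop origin 205 203 scale 2.0
```

View pics/d4.png

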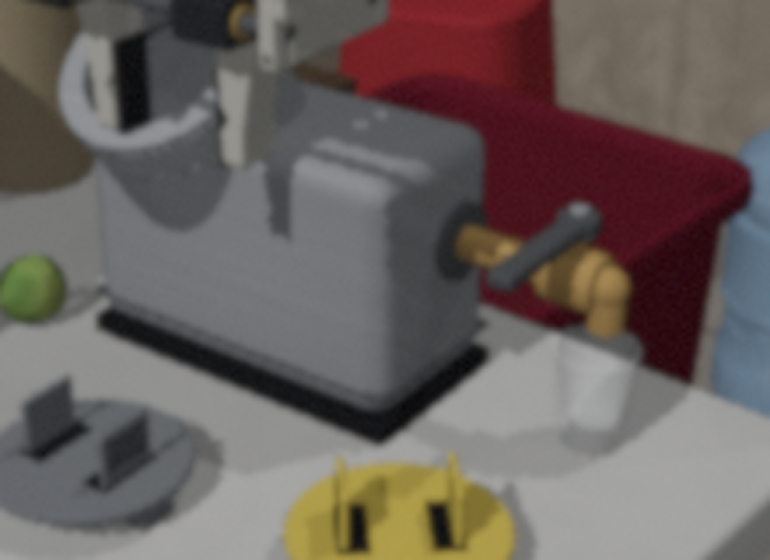

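View pics/d_top.png

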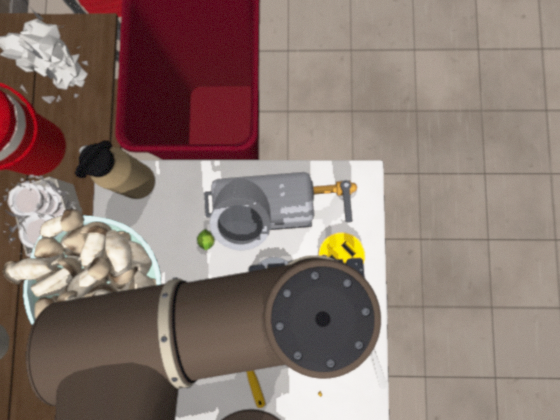

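```bash
python3 - <<'E'
from h import *
o=load('pics/d.pkl');T=o['top']
i=T['color'][:,:,::-1]; cv2.imwrite('pics/d5.png',cv2.resize(i[170:230,290:370],None,fx=8,fy=8,interpolation=cv2.INTER_CUBIC))
E
```

```text
(no output)
```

View pics/d5.png

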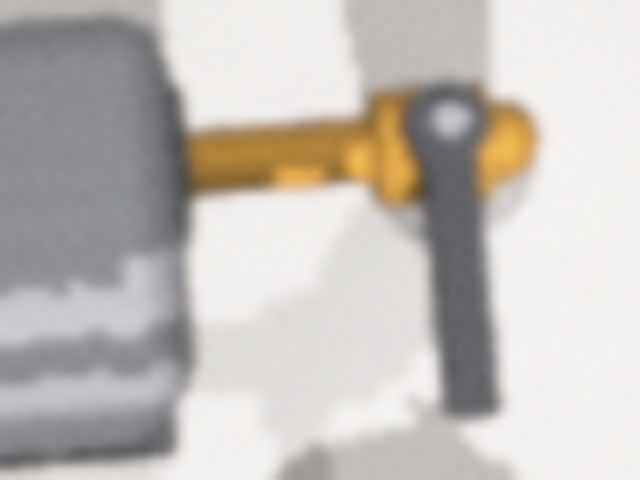

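Emit:
move_arm(increments=[[[-6,20,0],0],[[-8,30,-20],0],[[-2,17,-40],0],[[0,0,-40],0],[[0,0,-25],0],[[0,0,-10],0],[[0,0,0],0],[[0,0,0],0]], jaw=1)

```text
clock: 5.2
tool_pos: [0.4286, -0.0507, 0.0895]
orientation: [-180.0, 1.2, -175.2]
force: [0.9, -0.0, 0.9]
opening: 0.0876
```

```bash
python3 look.py e 70; python3 -c "
import cv2
i=cv2.imread('pics/e_scene.png'); cv2.imwrite('pics/e4.png',cv2.resize(i[150:310,150:370],None,fx=3.5,fy=3.5,interpolation=cv2.INTER_CUBIC))"
```

```text
5.3 [ 0.4288 -0.0506  0.0899] [-179.98    1.29 -175.22] 0.08765789079060196 [-0.3  0.7  0.6] [ 0.    0.07 -0.05]
scene crop origin 152 194 scale 2.857142857142857
top crop origin 201 227 scale 2.857142857142857
```

View pics/e4.png

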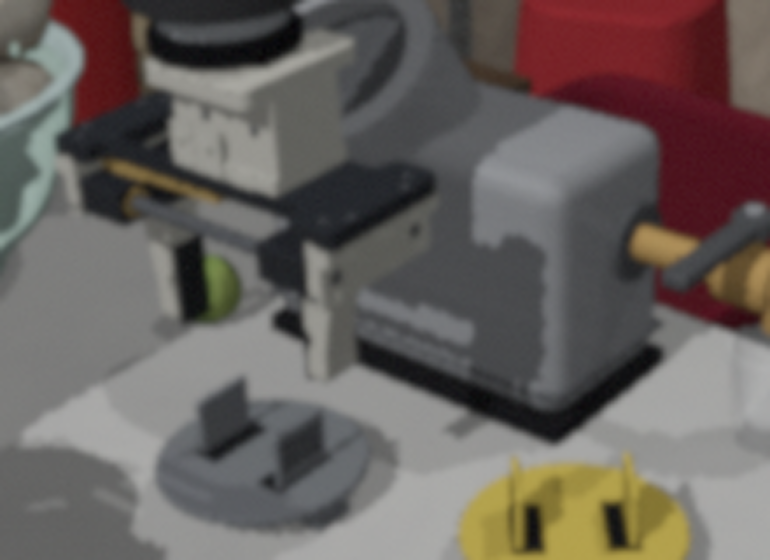

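Emit:
move_arm(increments=[[[-3,-2,-15],0],[[-1,-1,-15],0],[[0,0,-12],0],[[0,0,-8],0],[[0,0,-4],0],[[0,0,0],0],[[0,0,0],0],[[0,0,0],0]])

```text
clock: 6.1
tool_pos: [0.4308, -0.0526, 0.0407]
orientation: [179.9, 2.1, -175.2]
force: [-0.9, -0.1, -0.5]
opening: 0.0875
```

Emit:
move_arm(increments=[[[-6,-2,-5],0],[[-3,0,-4],0],[[-1,0,-2],0],[[0,0,0],0],[[0,0,0],0],[[0,0,0],0],[[0,0,0],0],[[0,0,0],0]])

```text
clock: 6.9
tool_pos: [0.4204, -0.0546, 0.0296]
orientation: [179.8, 2.2, -175.2]
force: [-0.1, -0.2, 0.6]
opening: 0.0872
```

```bash
python3 look.py f 60; python3 -c "
import cv2
i=cv2.imread('pics/f_scene.png'); cv2.imwrite('pics/f4.png',cv2.resize(i[200:310,170:310],None,fx=5,fy=5,interpolation=cv2.INTER_CUBIC))"
```

```text
7.0 [ 0.4204 -0.0546  0.0296] [ 179.83    2.17 -175.22] 0.08784691150022776 [-0.  -0.6 -0.5] [-0.01  0.19 -0.04]
scene crop origin 163 232 scale 3.3333333333333335
top crop origin 214 236 scale 3.3333333333333335
```

View pics/f4.png

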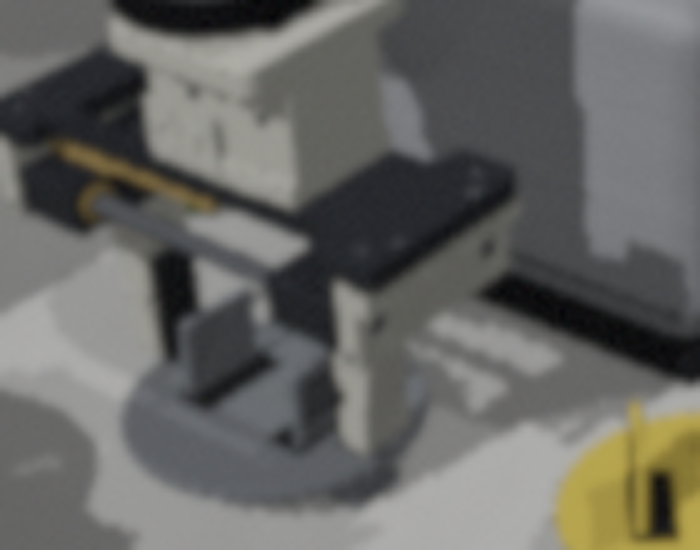

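```bash
python3 - <<'E'
from h import *
o=load('pics/a.pkl')
c=np.array([.4235,-.0548]);a=np.radians(4.8)
R=np.array([[np.cos(a),-np.sin(a)],[np.sin(a),np.cos(a)]])
for v in('scene','top'):
    s=o[v]; x0,y0,f=(170,200,5) if v=='scene' else (200,225,8)
    i=cv2.resize(s['color'][y0:y0+ (110 if v=='scene' else 75),x0:x0+(140 if v=='scene' else 100)],None,fx=f,fy=f,interpolation=cv2.INTER_CUBIC)[:,:,::-1].copy()
    def P(x,y,z):
        w=np.r_[c+R@[x,y],z]; u=proj(s,w); return tuple(int(q) for q in ((u[0]-x0)*f,(u[1]-y0)*f))
    for y in(.028,-.028):
        cv2.polylines(i,[np.array([P(-.018,y,.023),P(.018,y,.023),P(.018,y,.055),P(-.018,y,.055)])],True,(0,0,255),1)
    cv2.polylines(i,[np.array([P(.057*np.cos(t),.057*np.sin(t),.023) for t in np.linspace(0,6.28,60)])],True,(0,255,0),1)
    cv2.imwrite(f'pics/g_{v}.png',i)
E
```

```text
(no output)
```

View pics/g_scene.png

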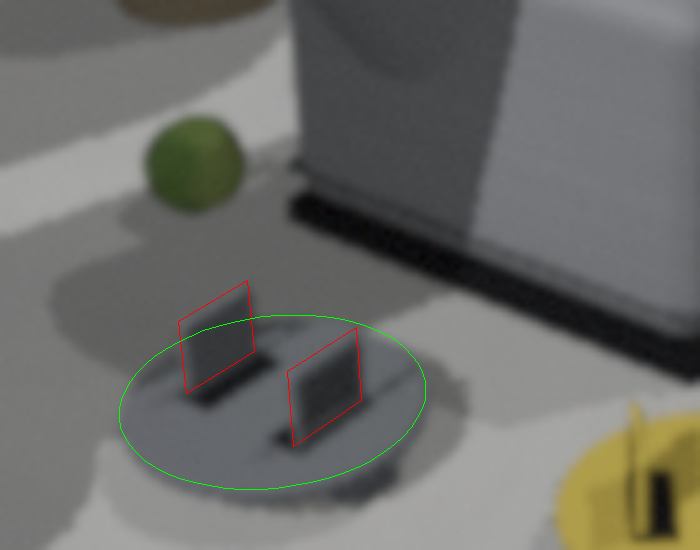

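View pics/g_top.png

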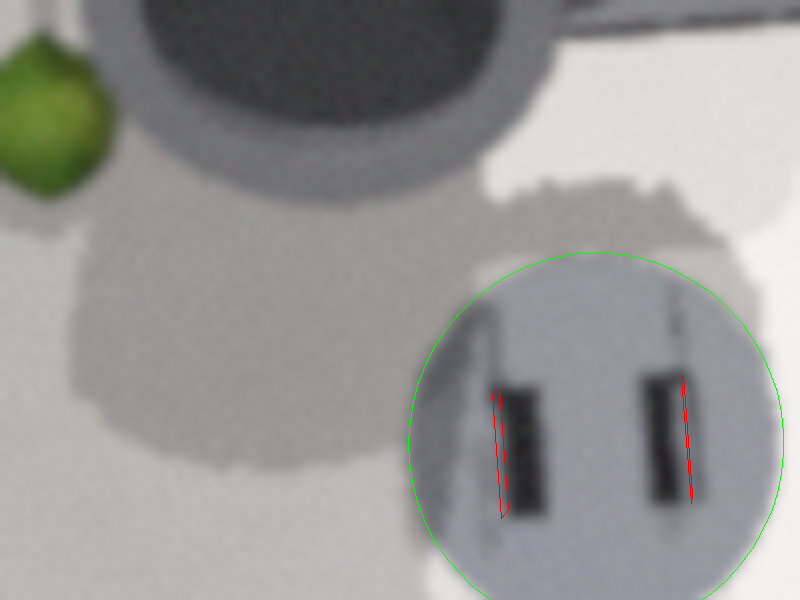

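Emit:
move_arm(increments=[[[3,0,0],0],[[0,0,0],0],[[0,0,0],0],[[0,0,0],0],[[0,0,0],0],[[0,0,0],0],[[0,0,0],0],[[0,0,0],0]], jaw=-1)

```text
clock: 7.8
tool_pos: [0.424, -0.0545, 0.0302]
orientation: [179.8, 2.2, -175.2]
force: [-1.7, 1.0, 1.9]
opening: 0.0381
```

Emit:
move_arm(increments=[[[0,0,15],0],[[0,-8,30],0],[[0,-14,32],0],[[0,-14,32],0],[[0,-14,32],0],[[5,-14,28],0],[[10,-4,8],0],[[15,0,0],0]])

```text
clock: 8.6
tool_pos: [0.449, -0.1259, 0.2131]
orientation: [179.9, 1.9, -175.2]
force: [0.8, 0.9, -1.1]
opening: 0.0383
```

```bash
python3 look.py i 80
```

```text
8.7 [ 0.4501 -0.1254  0.2115] [ 179.9     1.79 -175.15] 0.038040067857743325 [-0.3  0.9 -1.3] [-0.01  0.17 -0.02]
scene crop origin 176 132 scale 2.5
top crop origin 226 212 scale 2.5
```

View pics/i_z.png

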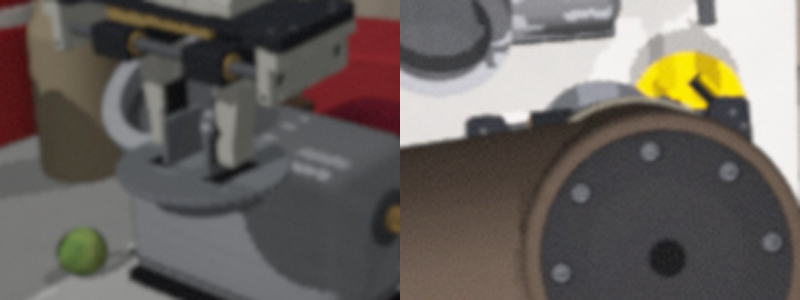

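Emit:
move_arm(increments=[[[15,2,0],0],[[18,2,0],0],[[14,0,-5],0],[[5,0,-10],0],[[0,0,-10],0],[[0,0,-5],0],[[0,0,0],0],[[0,0,0],0]])

```text
clock: 9.5
tool_pos: [0.502, -0.1197, 0.1722]
orientation: [179.9, 1.2, -175.1]
force: [0.3, 0.8, 1.4]
opening: 0.038
```

```bash
python3 look.py j 80
```

```text
9.6 [ 0.502  -0.1196  0.1725] [ 179.84    1.21 -175.1 ] 0.038133802924033885 [-0.7  0.5 -0.1] [ 0.13 -0.21  0.05]
scene crop origin 196 143 scale 2.5
top crop origin 223 186 scale 2.5
```

View pics/j_z.png

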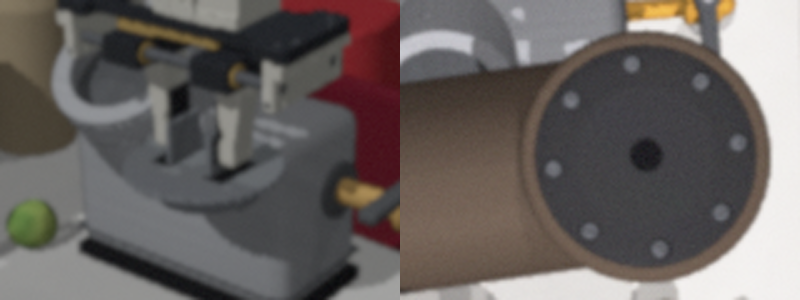

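Emit:
move_arm(increments=[[[0,0,-4],0],[[0,0,-4],0],[[0,0,-4],0],[[0,0,-4],0],[[0,0,-4],0],[[0,0,-3],0],[[0,0,-3],0],[[0,0,0],0]])

```text
clock: 10.4
tool_pos: [0.5011, -0.1198, 0.1468]
orientation: [179.8, 1.3, -175.1]
force: [-1.6, 0.9, 3.7]
opening: 0.0379
```

```bash
python3 look.py k 50
```

```text
10.5 [ 0.501  -0.1198  0.147 ] [ 179.84    1.33 -175.1 ] 0.03803403703900558 [-1.1  1.2  3.5] [0.23 0.36 0.03]
scene crop origin 226 179 scale 4.0
top crop origin 252 210 scale 4.0
```

View pics/k_z.png

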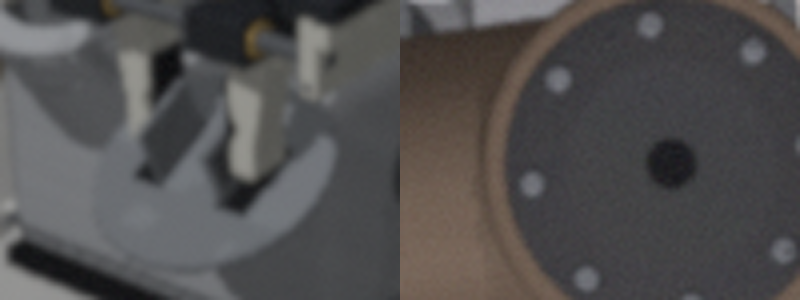

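Emit:
move_arm(increments=[[[0,0,-3],0],[[0,0,-3],0],[[0,0,-3],0],[[0,0,-2],0],[[0,0,0],0],[[-4,0,4],0],[[-8,0,8],0],[[-8,0,8],0]])

```text
clock: 11.3
tool_pos: [0.4794, -0.1198, 0.1544]
orientation: [179.8, 1.1, -175.1]
force: [-0.6, -0.1, -0.9]
opening: 0.038
```

```bash
python3 look.py l 50; python3 -c "
from h import *
s=load('pics/l.pkl')['scene'];cv2.imwrite('pics/l5.png',cv2.resize(s['color'][165:275,215:355,::-1],None,fx=5.5,fy=5.5,interpolation=cv2.INTER_CUBIC))"
```

```text
11.4 [ 0.4799 -0.1199  0.1556] [ 179.83    1.31 -175.12] 0.03799788923889203 [ 0.6 -0.1 -1.2] [0.   0.01 0.03]
scene crop origin 218 178 scale 4.0
top crop origin 253 220 scale 4.0
```

View pics/l5.png

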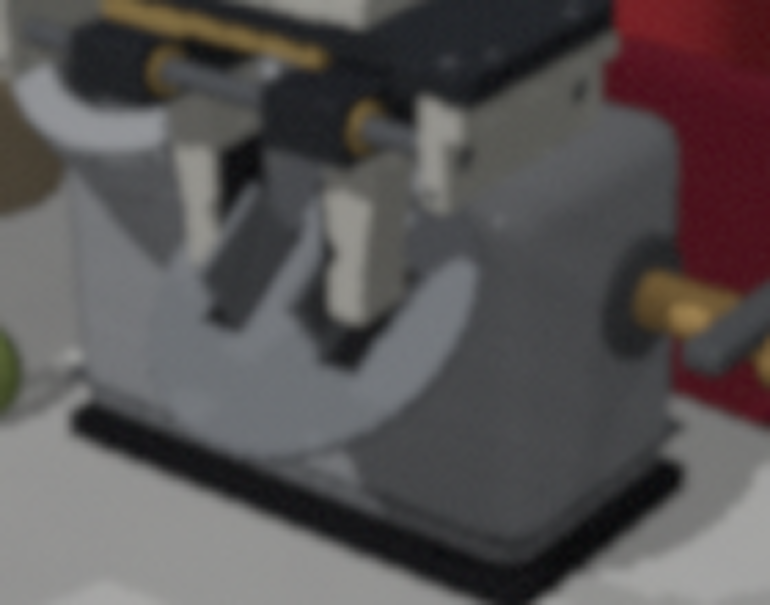

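```bash
cat > tilt.py <<'E'
from h import *
def tilt(s,tcp,yaw,x0,y0,f,lines):
    a=np.radians(yaw); ex=np.array([np.cos(a),np.sin(a),0]);ey=np.array([-np.sin(a),np.cos(a),0])
    for (p,q,yc) in lines:
        r=[]
        for u in(p,q):
            o,d=ray(s,x0+u[0]/f,y0+u[1]/f); t=((np.array(tcp)+ey*yc-o)@ey)/(d@ey); X=o+t*d; r.append([(X-tcp)@ex,X[2]-tcp[2]])
        r=np.array(r); d=r[0]-r[1]; print('pts rel TCP',(r*1000).round(1).tolist(),'len',np.linalg.norm(d).round(4),'tilt',np.degrees(np.arctan2(-d[0],d[1])).round(1))
E
python3 - <<'E'
from tilt import *
s=load('pics/l.pkl')['scene']
tilt(s,np.array([.4799,-.1199,.1556]),4.9,215,165,5.5,[((318,205),(245,355),-.018),((262,185),(207,310),.016)])
# neck points check
E
```

```text
pts rel TCP [[-7.8, 34.0], [-44.3, -2.0]] len 0.0513 tilt -45.4
pts rel TCP [[5.4, 26.8], [-23.3, -5.7]] len 0.0435 tilt -41.4
```

```bash
cat > ov.py <<'E'
from h import *
def ov(n,tcp,yaw,th,x0,y0,w,h,f,out):
    s=load(f'pics/{n}.pkl')['scene']
    i=cv2.resize(s['color'][y0:y0+h,x0:x0+w],None,fx=f,fy=f,interpolation=cv2.INTER_CUBIC)[:,:,::-1].copy()
    i=cv2.convertScaleAbs(i,alpha=1.4)
    a=np.radians(yaw);t=np.radians(th)
    ex=np.array([np.cos(a)*np.cos(t),np.sin(a)*np.cos(t),np.sin(t)]);ey=np.array([-np.sin(a),np.cos(a),0]);ez=np.cross(ex,ey)
    O=np.array(tcp)+[0,0,.019]
    def P(x,y,z): u=proj(s,O+ex*x+ey*y+ez*(z-.048)); return [int((u[0]-x0)*f),int((u[1]-y0)*f)]
    for y,c in((.016,(0,0,255)),(-.020,(0,255,255))):
        cv2.polylines(i,[np.array([P(-.018,y,.023),P(.018,y,.023),P(.018,y,.055),P(-.018,y,.055)])],True,c,1)
    cv2.polylines(i,[np.array([P(.057*np.cos(q),.057*np.sin(q),.023) for q in np.linspace(0,6.28,60)])],True,(0,255,0),1)
    cv2.imwrite(out,i)
E
python3 -c "
from ov import *
ov('l',[.4799,-.1199,.1556],4.9,35,225,180,95,75,8,'pics/l6.png')"
```

```text
(no output)
```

View pics/l6.png

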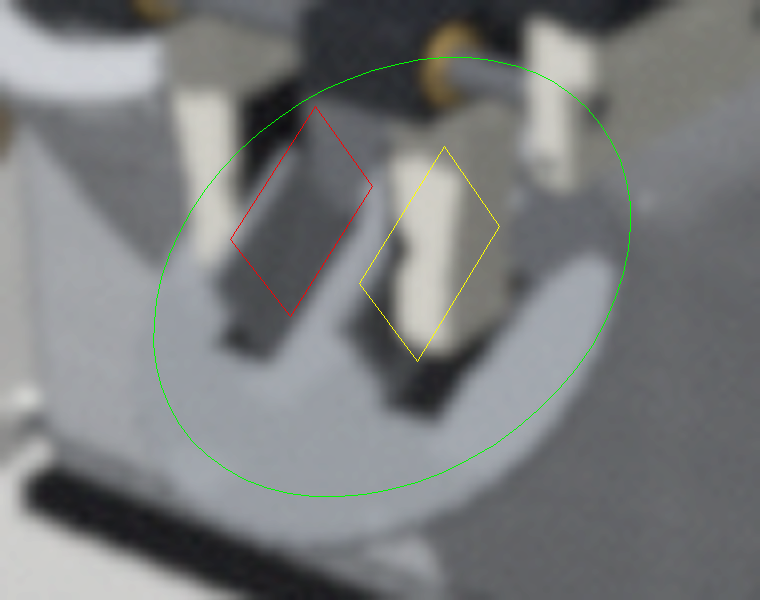

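```bash
python3 -c "
from ov import *
ov('i',[.4501,-.1254,.2115],4.9,0,205,145,95,75,8,'pics/i6.png')
ov('k',[.501,-.1198,.147],4.9,25,225,180,95,75,8,'pics/k6.png')"
```

```text
(no output)
```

View pics/i6.png

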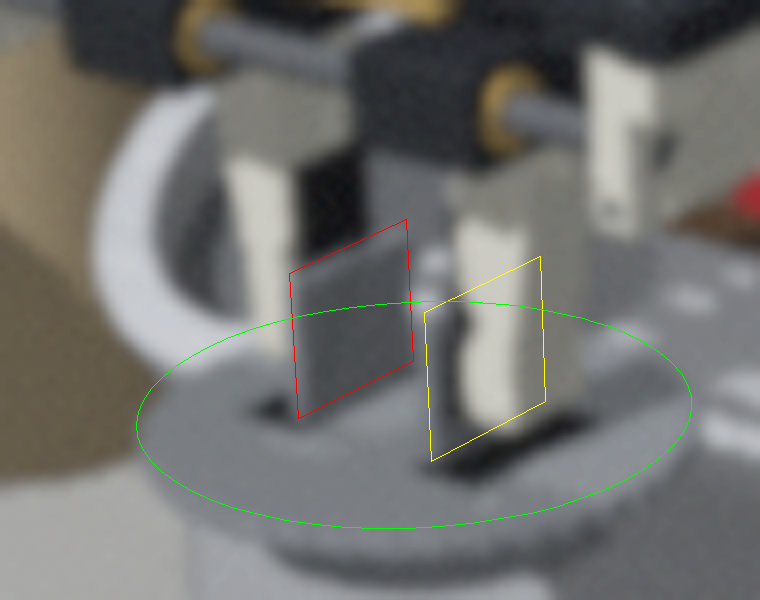

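View pics/k6.png

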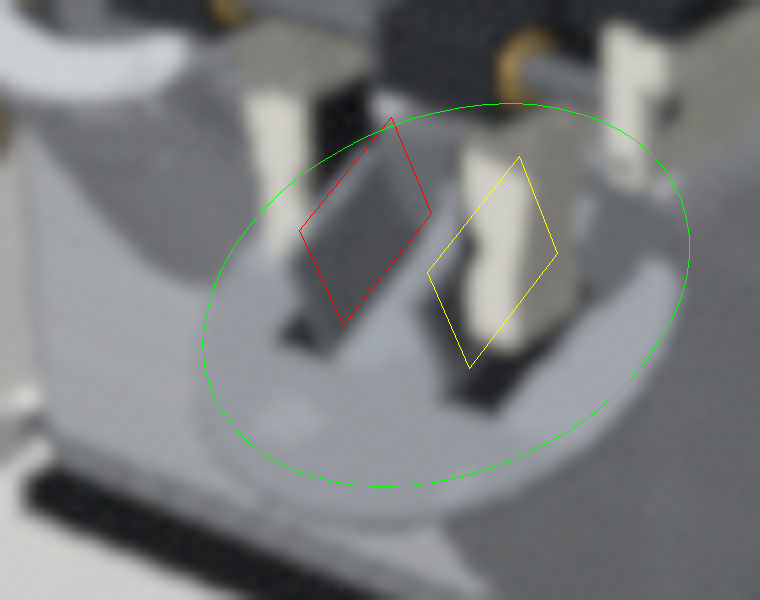

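```bash
python3 - <<'E'
from h import *
s=load('pics/l.pkl')['scene']
i=s['color'][195:255,240:305,::-1]; i=cv2.convertScaleAbs(cv2.resize(i,None,fx=10,fy=10,interpolation=cv2.INTER_CUBIC),alpha=2.2,beta=-120)
cv2.imwrite('pics/l7.png',i)
E
```

```text
(no output)
```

View pics/l7.png

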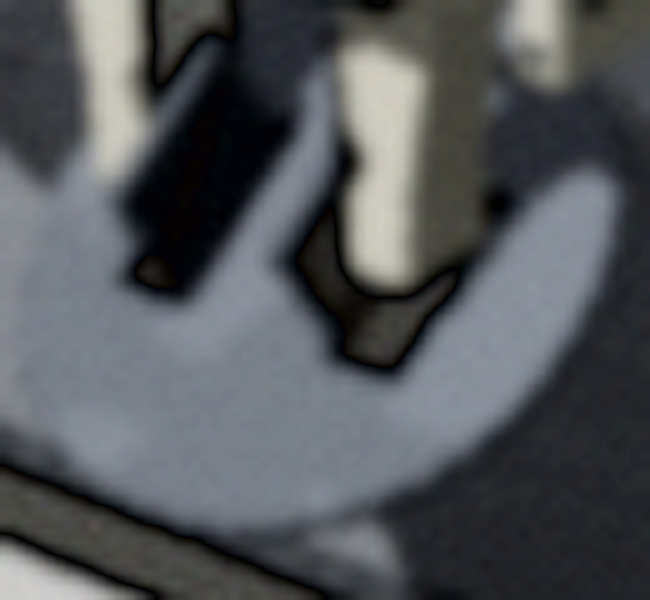

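```bash
cat > fit.py <<'E'
from h import *
from scipy.optimize import least_squares
def fit(s,tcp,yaw,pts,fixy=True,z=.023):
    a=np.radians(yaw); rays=[ray(s,*p) for p in pts]; ey=np.array([-np.sin(a),np.cos(a),0])
    def geo(p):
        t=p[2]; ex=np.array([np.cos(a)*np.cos(t),np.sin(a)*np.cos(t),np.sin(t)]); ez=np.cross(ex,ey)
        O=np.array(tcp)+np.array([np.cos(a),np.sin(a),0])*p[0]+[0,0,p[1]] + (ey*p[3] if len(p)>3 else 0); return ex,ez,O
    def f(p):
        ex,ez,O=geo(p); r=[]
        for o,d in rays:
            X=o+d*((O-o)@ez)/(d@ez); r.append(np.linalg.norm(X-O)-.057)
        return np.array(r)*1000
    q=least_squares(f,[-.015,-.005,.6]+([] if fixy else [0.]),loss='soft_l1'); ex,ez,O=geo(q.x)
    print('flange top centre rel tcp mm',(q.x[:2]*1000).round(1),q.x[3:]*1000,'tilt',np.degrees(q.x[2]).round(1),'res',np.abs(f(q.x)).round(1))
    print('cap origin world',(O-ez*.023).round(4),'expected pivot at cap (x,z) mm:', end=' ')
    P=np.array(tcp)+[0,0,.019]-(O-ez*z); print((P@ex*1000).round(1),(P@ez*1000).round(1)); return q.x
E
python3 - <<'E'
from fit import *; from tilt import tilt
s=load('pics/l.pkl')['scene']; tcp=np.array([.4799,-.1199,.1556])
pts=[(615,190),(605,260),(575,330),(530,395),(470,450),(400,490),(320,518),(250,530),(190,522),(130,498),(70,455)]
pts=[(240+u/10-.45,195+v/10-.45) for u,v in pts]
fit(s,tcp,4.9,pts); fit(s,tcp,4.9,pts,False)
tilt(s,tcp,4.9,240,195,10,[((125,195),(180,292),.018),((290,120),(187,292),.016)])
E
```

```text
flange top centre rel tcp mm [ 7.5 -8. ] [] tilt 36.4 res [0.6 0.1 0.1 0.5 0.4 0.2 0.4 0.3 0.2 0.5 0.3]
cap origin world [ 0.5009 -0.1181  0.1291] expected pivot at cap (x,z) mm: 10.0 49.1
flange top centre rel tcp mm [ 21.2 -19.8] [11.44902142] tilt 33.3 res [0.  0.1 0.2 0.2 0.3 0.2 0.2 0.4 0.1 0.5 0.3]
cap origin world [ 0.5126 -0.1056  0.1166] expected pivot at cap (x,z) mm: 3.6 67.1
pts rel TCP [[-20.6, 5.8], [-7.6, -18.5]] len 0.0276 tilt 27.9
pts rel TCP [[21.7, 4.4], [-8.0, -17.8]] len 0.0371 tilt -53.3
```

```bash
python3 - <<'E'
from h import *
o=load('pics/a.pkl')
i=o['top']['color'][170:255,203:278,::-1]; cv2.imwrite('pics/n_top.png',cv2.convertScaleAbs(cv2.resize(i,None,fx=7,fy=7,interpolation=cv2.INTER_CUBIC),alpha=1.6,beta=-50))
i=o['scene']['color'][135:205,210:300,::-1]; cv2.imwrite('pics/n_scene.png',cv2.convertScaleAbs(cv2.resize(i,None,fx=8,fy=8,interpolation=cv2.INTER_CUBIC),alpha=2,beta=-50))
E
```

```text
(no output)
```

View pics/n_top.png

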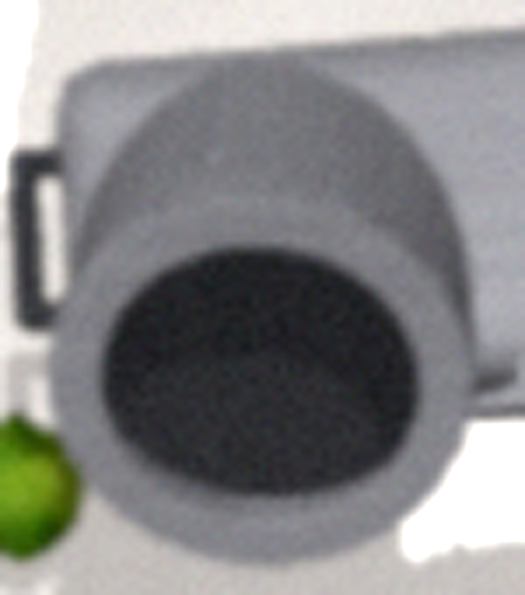

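View pics/n_scene.png

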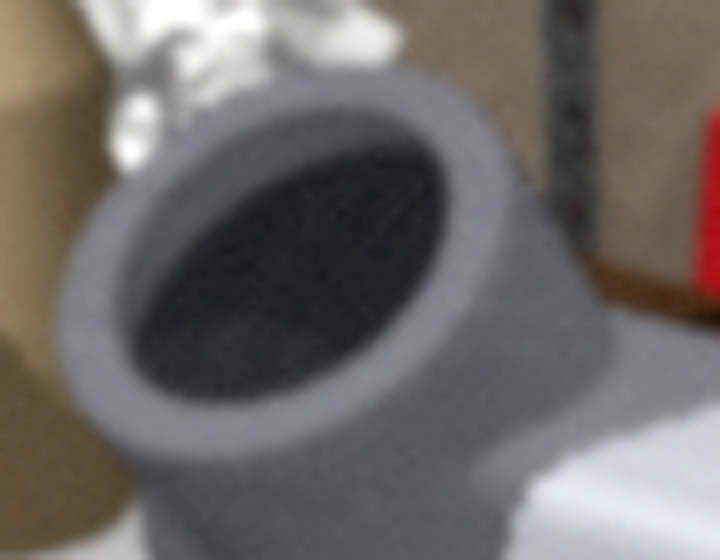

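```bash
python3 - <<'E'
from h import *
from scipy.optimize import least_squares
o=load('pics/a.pkl');T,S=o['top'],o['scene']
to=[(52,380),(65,440),(100,490),(150,530),(210,555),(270,562),(330,550),(390,520),(440,470),(465,420),(265,197)]
ti=[(103,370),(125,310),(180,265),(260,247),(340,265),(395,310),(418,370)]
so=[(60,310),(68,370),(100,420),(150,448),(210,460),(280,450),(350,420),(420,365),(470,300),(505,220),(510,160),(485,110),(430,75),(360,68)]
si=[(445,170),(440,230),(405,300),(350,355),(280,395),(220,403),(170,390),(118,280),(150,215),(210,150),(290,112),(360,105),(420,130)]
A=lambda s,p,x,y,f,r:[(s,ray(s,x+u/f-.43,y+v/f-.43),r) for u,v in p]
G={'top':A(T,to,203,170,7,.062)+A(T,ti,203,170,7,.046),'scene':A(S,so,210,135,8,.062)+A(S,si,210,135,8,.046)}
def run(L,fa=True):
    def f(p):
        t=np.radians(p[3]);a=np.radians(p[4]);n=np.array([-np.sin(t)*np.cos(a),-np.sin(t)*np.sin(a),np.cos(t)]);C=p[:3];r=[]
        for s,(oo,d),R in L:
            X=oo+d*((C-oo)@n)/(d@n); r.append((np.linalg.norm(X-C)-R)*1000)
        return np.r_[r,(p[3]-35)*(.01 if fa else 100),(p[4]-4.5)*(.01 if fa else 10)]
    q=least_squares(f,[.55,.01,.19,35,4.5],x_scale=[.01,.01,.01,1,1],loss='soft_l1'); print(q.x.round(4),np.abs(f(q.x)).mean().round(2)); return q.x
run(G['top']+G['scene'],False);run(G['top']+G['scene']);run(G['top'],False);run(G['scene'],False)
E
```

```text
[5.46200e-01 9.10000e-03 1.98400e-01 3.50002e+01 4.47930e+00] 1.03
[5.45900e-01 8.80000e-03 1.98500e-01 3.58802e+01 2.71230e+00] 0.91
[5.47000e-01 1.14000e-02 1.81100e-01 3.49999e+01 4.50700e+00] 0.54
[5.53900e-01 1.74000e-02 1.94200e-01 3.50002e+01 4.50110e+00] 0.79
```

Emit:
move_arm(increments=[[[0,0,30],0],[[0,5,35],0],[[5,15,25],0],[[8,25,3],0],[[8,30,0],0],[[7,30,0],0],[[5,20,0],0],[[0,2,0],0]])

```text
clock: 12.2
tool_pos: [0.5109, 0.0112, 0.2546]
orientation: [179.7, 1.5, -175.3]
force: [-0.6, -0.1, -0.8]
opening: 0.038
```

```bash
python3 look.py q 60; python3 -c "
from h import *
s=load('pics/q.pkl')['scene'];cv2.imwrite('pics/q5.png',cv2.convertScaleAbs(cv2.resize(s['color'][100:220,190:330,::-1],None,fx=5.5,fy=5,interpolation=cv2.INTER_CUBIC),alpha=1.4))"
```

```text
12.3 [0.5103 0.0098 0.2544] [ 179.7     1.5  -175.34] 0.03816192835620003 [-0.5 -0.5 -1.8] [-0.13  0.16  0.01]
scene crop origin 168 97 scale 3.3333333333333335
top crop origin 175 196 scale 3.3333333333333335
```

View pics/q5.png

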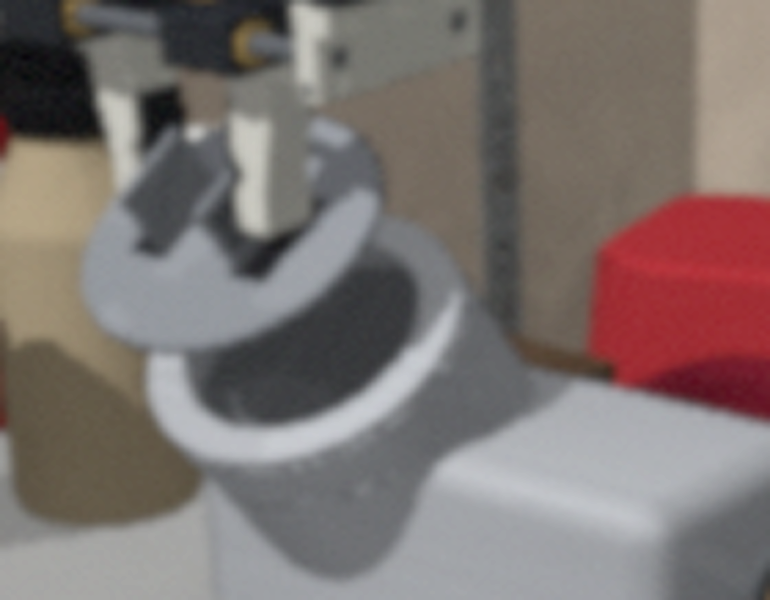

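View pics/q_top.png

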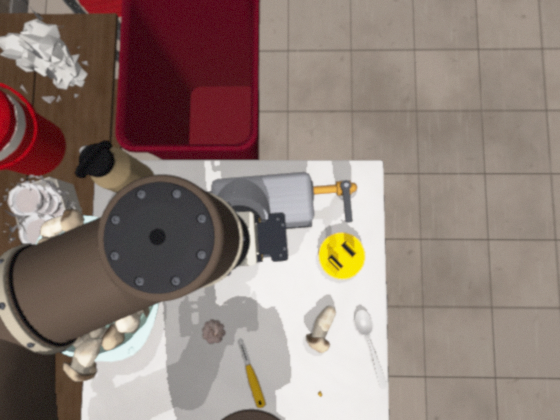

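```bash
python3 - <<'E'
from fit import *
s=load('pics/q.pkl')['scene']; tcp=np.array([.5103,.0098,.2544])
px=[(83,265),(95,300),(125,330),(180,347),(240,338),(290,310),(335,270),(365,225),(380,185),(380,165),(365,140),(340,125),(320,118)]
pts=[(190+u/5.5-.4,100+v/5-.4) for u,v in px]
fit(s,tcp,4.7,pts); fit(s,tcp,4.7,pts,False)
E
```

```text
flange top centre rel tcp mm [ 6.9 -5.8] [] tilt 34.4 res [0.5 3.3 3.1 0.1 1.7 0.2 1.8 2.4 0.4 0.5 0.  1.  0.9]
cap origin world [0.5301 0.0114 0.2296] expected pivot at cap (x,z) mm: 8.3 47.4
flange top centre rel tcp mm [ 21.3 -12. ] [13.51735482] tilt 35.5 res [2.1 1.1 1.8 0.6 1.9 0.  1.4 1.7 0.5 1.3 0.7 0.5 0.6]
cap origin world [0.5437 0.0261 0.2237] expected pivot at cap (x,z) mm: 0.6 60.6
```

Emit:
move_arm(increments=[[[2,-1,-6],0],[[3,-1,-8],0],[[3,0,-6],0],[[2,0,-4],0],[[1,0,-1],0],[[0,0,0],0],[[0,0,0],0],[[0,0,0],0]])

```text
clock: 13.1
tool_pos: [0.521, 0.004, 0.2262]
orientation: [179.7, 1.4, -175.6]
force: [-0.7, 0.1, 0.4]
opening: 0.038
```

```bash
python3 look.py r 60; python3 -c "
from h import *
s=load('pics/r.pkl')['scene'];cv2.imwrite('pics/r5.png',cv2.convertScaleAbs(cv2.resize(s['color'][110:210,195:295,::-1],None,fx=6,fy=6,interpolation=cv2.INTER_CUBIC),alpha=1.4))"
```

```text
13.2 [0.5211 0.0041 0.2264] [ 179.72    1.39 -175.57] 0.03809333411874032 [ 0.1 -0.4 -1. ] [-0.04  0.08 -0.03]
scene crop origin 175 111 scale 3.3333333333333335
top crop origin 180 191 scale 3.3333333333333335
```

View pics/r5.png

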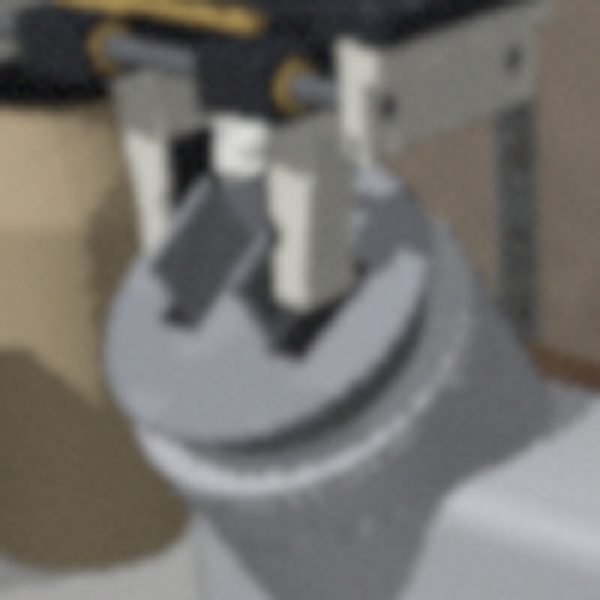

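```bash
python3 - <<'E'
from h import *
s=load('pics/r.pkl')['scene']; t=np.radians(35)
N=np.array([.546,.009,.198]);n=np.array([-np.sin(t)*.997,-np.sin(t)*.078,np.cos(t)]);e=np.array([-.078,.997,0])
x=np.cross(e,n)
f=lambda X:((proj(s,X)-[195,110])*6).round(0)
print('N',f(N),'tcp-based cap top',f(np.array([.5211,.0041,.2264])+[.0072,.0005,-.007]), 'ideal at 22+5 out',f(N+n*.025))
for d,nm in ((x,'x'),(e,'y'),(n,'n')): print(nm,f(N+d*.005)-f(N))
for r,c in((.062,N),(.057,np.array([.5211,.0041,.2264])+[.0072,.0005,-.007])):
    P=np.array([f(c+r*(x*np.cos(q)+e*np.sin(q))) for q in np.linspace(0,6.28,100)]);print(P.min(0),P.max(0))
E
```

```text
N [296. 337.] tcp-based cap top [261. 292.] ideal at 22+5 out [262. 290.]
x [  8. -12.]
y [-11.  -3.]
n [-6. -9.]
[128. 191.] [470. 493.]
[103. 155.] [425. 438.]
```

Emit:
move_arm(increments=[[[2,1,-2],0],[[2,1,-3],0],[[2,0,-3],0],[[2,0,-2],0],[[1,0,-2],0],[[0,0,0],0],[[0,0,0],0],[[0,0,0],0]])

```text
clock: 14.0
tool_pos: [0.531, 0.0066, 0.2133]
orientation: [179.7, 1.4, -175.5]
force: [0.5, -0.1, -1.1]
opening: 0.0377
```

```bash
cat > rr.py <<'E'
import sys,subprocess
n=sys.argv[1]
from h import *
from plant import ctrl
s=snap(n,('scene',))['scene']; ob=ctrl.get_obs(); print(ob['clock'],ob['tool_pos'].round(4),ob['orientation'].round(2),round(ob['opening'],4),ob['force'].round(1),ob['moment'].round(2))
d=ob['tool_pos']-np.array([.5358,.0082,.209]); print('out',d@[-.572,-.045,.819]*1000,'up-slope',d@[.816,.064,.574]*1000)
cv2.imwrite(f'pics/{n}5.png',cv2.convertScaleAbs(cv2.resize(s['color'][110:210,195:295,::-1],None,fx=6,fy=6,interpolation=cv2.INTER_CUBIC),alpha=1.4))
E
python3 rr.py s
```

```text
14.05 [0.531  0.0066 0.2134] [ 179.72    1.41 -175.55] 0.0382 [ 0.5 -0.2 -1.2] [-0.08  0.11  0.01]
out 6.429680347775801 up-slope -1.5207375392014897
```

View pics/s5.png

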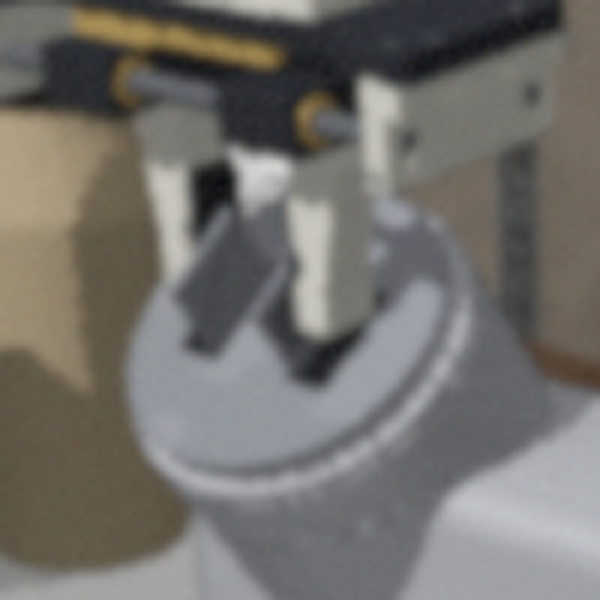

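Emit:
move_arm(increments=[[[1,0,-1],0],[[1,0,-2],0],[[1,0,-1],0],[[1,0,-2],0],[[1,0,-1],0],[[1,0,-2],0],[[0,0,0],0],[[0,0,0],0]])

```text
clock: 14.85
tool_pos: [0.5352, 0.0068, 0.209]
orientation: [179.7, 1.4, -175.5]
force: [-0.1, -0.6, -1.5]
opening: 0.0382
```

```bash
python3 rr.py t
```

```text
14.9 [0.5352 0.0067 0.2089] [ 179.7     1.38 -175.47] 0.0382 [-0.3  0.3 -1.6] [-0.02  0.05 -0.09]
out 0.2749355164622618 up-slope -0.6277576174181252
```

View pics/t5.png

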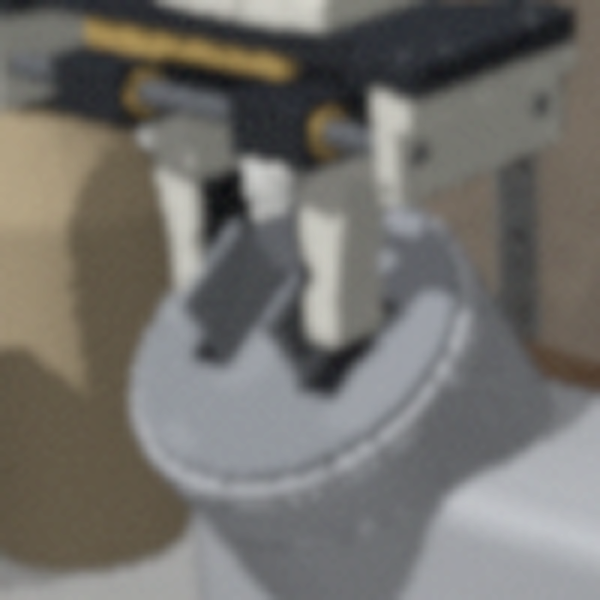

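Still no contact force, so I go on gently until the flange bears on the rim.

Emit:
move_arm(increments=[[[0.6,0,-1],0],[[0.6,0,-1],0],[[0.6,0,-1],0],[[0.6,0,-1],0],[[0.6,0,-1],0],[[0.6,0,-1],0],[[0,0,0],0],[[0,0,0],0]])

```text
clock: 15.7
tool_pos: [0.5354, 0.0067, 0.2085]
orientation: [179.7, 1.2, -175.4]
force: [-1.0, 0.5, 0.5]
opening: 0.0383
```

```bash
python3 rr.py u
```

```text
15.75 [0.5354 0.0067 0.2085] [ 179.72    1.14 -175.4 ] 0.0376 [-2.7  0.4  2. ] [ 0.19  0.51 -0.04]
out -0.16356346278684492 up-slope -0.7211370013782514
```

View pics/u5.png

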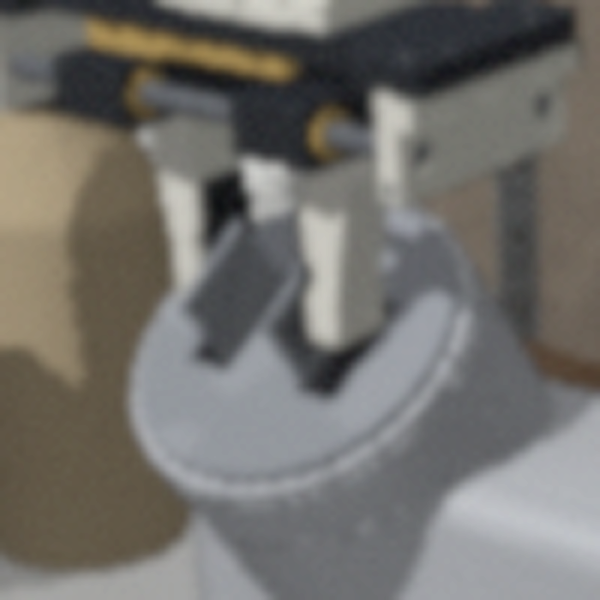

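Emit:
move_arm(increments=[[[1,0,-2],0],[[1,0,-2],0],[[2,0,-3],0],[[2,0,-3],0],[[2,0,-3],0],[[2,0,-3],0],[[2,0,-3],0],[[2,0,-3],0]])

```text
clock: 16.55
tool_pos: [0.5361, 0.0066, 0.2077]
orientation: [179.7, 0.4, -175.1]
force: [-22.5, 7.6, 31.6]
opening: 0.0389
```

```bash
python3 rr.py v
```

```text
16.6 [0.5361 0.0066 0.2077] [ 179.7     0.43 -175.1 ] 0.0389 [-22.9   6.8  33.7] [ 2.58  8.34 -0.03]
out -1.1455963884735496 up-slope -0.5938531921840338
```

View pics/v5.png

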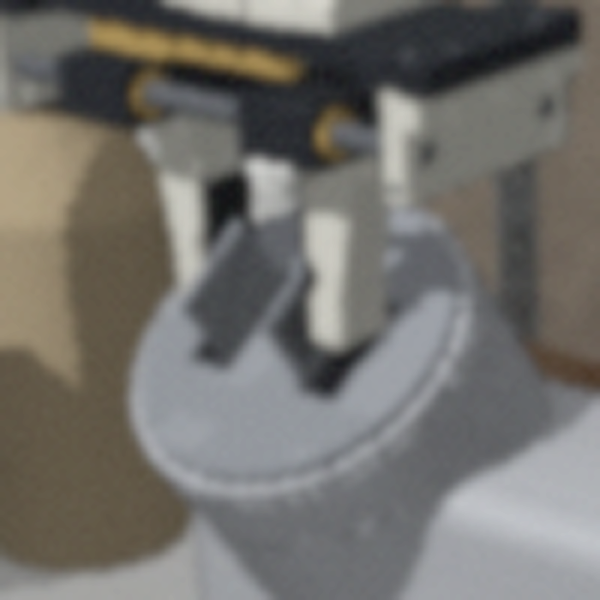

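Emit:
move_arm(increments=[[[1,0,-1],0],[[1,0,-1],0],[[0,0,0],0],[[0,0,0],0],[[0,0,0],0],[[0,0,0],0],[[0,0,0],0],[[0,0,0],0]], jaw=1)

```text
clock: 17.4
tool_pos: [0.5368, 0.0069, 0.2069]
orientation: [179.7, 0.4, -175.1]
force: [-2.1, 3.1, 3.9]
opening: 0.087
```

```bash
python3 rr.py w
```

```text
17.45 [0.5369 0.007  0.2069] [ 179.67    0.36 -175.08] 0.0871 [-2.5  3.3  4.3] [ 0.95  1.   -0.01]
out -2.277984949705317 up-slope -0.4233884671359933
```

View pics/w5.png

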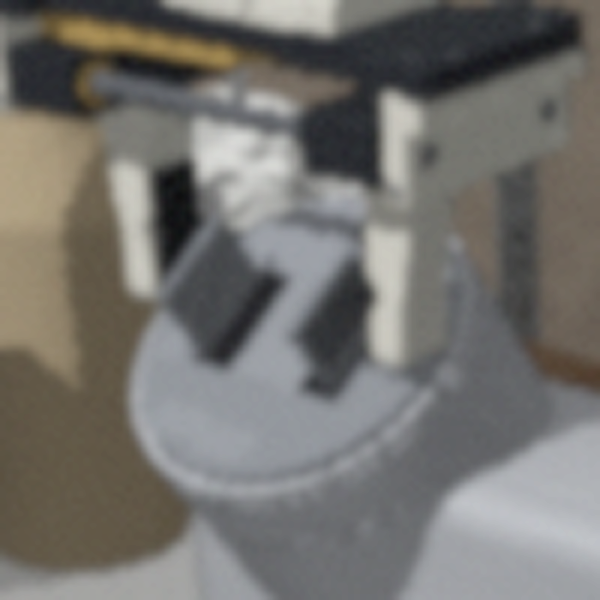

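Emit:
move_arm(increments=[[[-1,0,4],0],[[-2,0,8],0],[[-3,0,15],0],[[-5,0,25],0],[[-10,0,30],0],[[-25,-20,20],0],[[-35,-30,0],0],[[-35,-30,0],0]])

```text
clock: 18.25
tool_pos: [0.4206, -0.0747, 0.3138]
orientation: [179.9, 0.3, -174.9]
force: [0.0, -1.0, 0.3]
opening: 0.0875
```

Emit:
move_arm(increments=[[[-25,-35,0],0],[[-25,-40,0],0],[[-20,-40,0],0],[[-15,-40,0],0],[[0,-40,0],0],[[0,-30,0],0],[[0,-10,0],0],[[0,0,0],0]])

```text
clock: 19.05
tool_pos: [0.3251, -0.3216, 0.3218]
orientation: [-179.7, 1.2, -175.0]
force: [-0.9, 0.4, -0.7]
opening: 0.0876
```

```bash
python3 look.py x 60; python3 -c "
from h import *
o=load('pics/x.pkl');s=o['scene'];cv2.imwrite('pics/x5.png',cv2.convertScaleAbs(cv2.resize(s['color'][120:280,200:410,::-1],None,fx=3.7,fy=3.7,interpolation=cv2.INTER_CUBIC),alpha=1.4))
s=o['top'];cv2.imwrite('pics/x6.png',cv2.resize(s['color'][160:270,200:370,::-1],None,fx=4.7,fy=4.7,interpolation=cv2.INTER_CUBIC))"
```

```text
19.15 [ 0.3254 -0.3202  0.3218] [-179.7     1.2  -174.85] 0.08772447755646112 [-0.7  0.4  0.4] [ 0.04  0.02 -0.  ]
scene crop origin 234 136 scale 3.3333333333333335
top crop origin 370 309 scale 3.3333333333333335
```

View pics/x5.png

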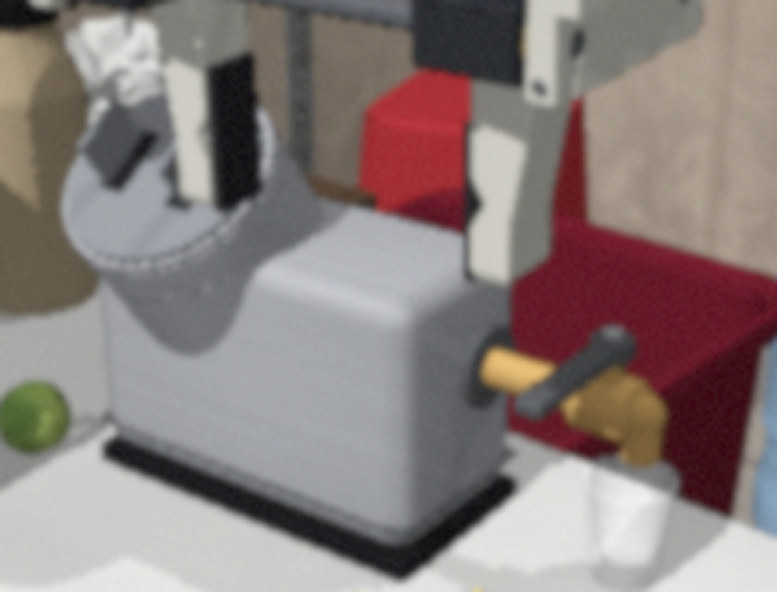

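View pics/x6.png

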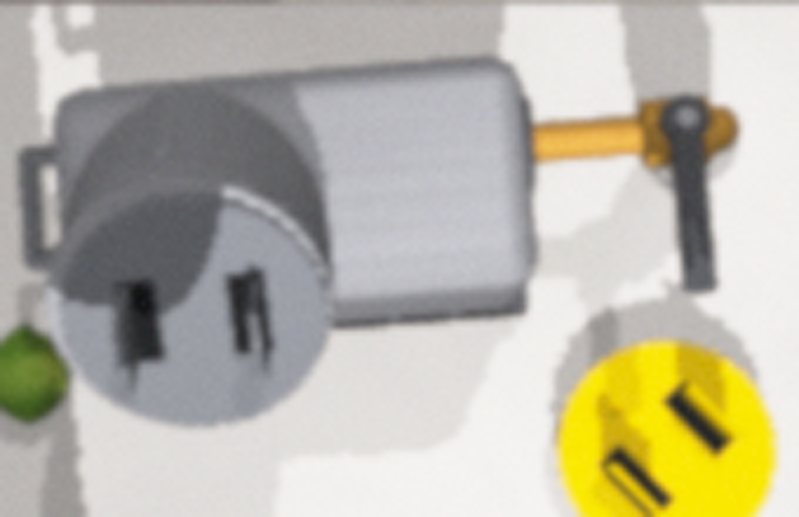

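Emit:
move_arm(increments=[[[-10,-40,0],0],[[-10,-40,0],0],[[-10,-40,0],0],[[-10,-40,0],0],[[-10,-40,0],0],[[-10,-30,0],0],[[0,-20,0],0],[[0,0,0],0]])

```text
clock: 19.95
tool_pos: [0.2701, -0.5692, 0.325]
orientation: [-179.6, 1.5, -173.7]
force: [-0.2, 0.5, 0.4]
opening: 0.0873
```

```bash
python3 look.py y 60; python3 -c "
from h import *
o=load('pics/y.pkl');s=o['scene'];cv2.imwrite('pics/y5.png',cv2.convertScaleAbs(cv2.resize(s['color'][130:210,205:305,::-1],None,fx=7,fy=7,interpolation=cv2.INTER_CUBIC),alpha=1.4))
s=o['top'];cv2.imwrite('pics/y6.png',cv2.resize(s['color'][190:260,200:280,::-1],None,fx=8,fy=8,interpolation=cv2.INTER_CUBIC))"
```

```text
20.05 [ 0.2702 -0.5676  0.3256] [-179.54    1.56 -173.69] 0.08789298142096365 [ 0.5 -0.4 -0.5] [0.04 0.07 0.03]
scene crop origin 440 241 scale 3.3333333333333335
top crop origin 440 330 scale 3.3333333333333335
```

View pics/y5.png

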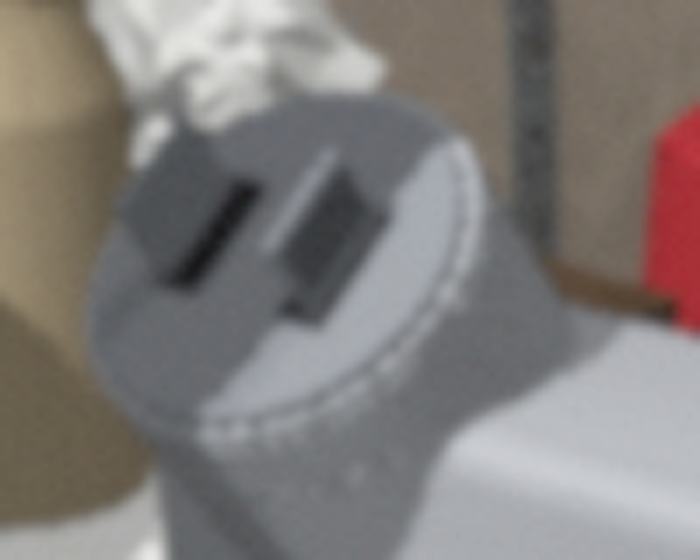

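View pics/y6.png

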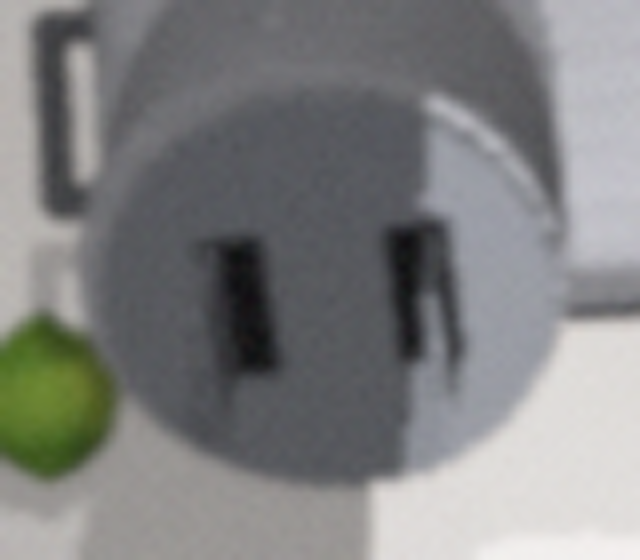

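```bash
python3 -c "
from plant import ctrl
print(ctrl.close_job()); print(ctrl.get_obs()['clock'])"
```

```text
the job is handed in; nothing more can be done
None
the job is handed in; nothing more can be done
```

The tap is shut and the cap is fitted in the filler neck. I handed the job in with the arm clear of everything, at about 20 s of the 48 s allowed. The hand-in gives no verdict, so the result rests on my own checks.

- **Tap:** I pushed the lever round with the closed fingers until it met its stop, at about 9 N. In the top picture the lever lies about 90° to the pipe, pointing to the tank's front. The glass still stands upright under the spout.
- **Cap:** The tool can only point down, so I gripped the cap level and then tilted it in the fingers by pressing its flange on the tank's top front edge. Fits to the flange outline gave a tilt of 34–36°, against the 35° needed. It slid into the mouth with no force; I pressed it along the neck's axis to about 40 N and let go.
- **Last pictures:** The dark line under the flange looks even along the part of the rim the camera shows, and both grips have sprung back out. The force reading fell to about zero once the arm had withdrawn.

**Limits of the checks:**
- The single-view and two-view fits of the neck disagreed by several millimetres, up to about 17 mm in height for the top view alone. I used the two-view fit; the free insertion and the contact depth agreed with it.
- I judged the final centring and flatness only by eye.
- The catches cannot be seen under the rim, so I inferred them from the grips.

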